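# Open the microscope light base and set its filter ring

## Task

Get the microscope's light base ready for use: swing the flat metal dust cover sideways on its pivot screw, about a quarter turn to either side, so that the round glass window is completely uncovered, and turn the black filter ring round the window until its notch squarely faces the arrow on the base. Leave the mouse, the slide box and the objective case where they are, and take the hand away at the end.

Things in the scene. Friction and masses are not known exactly. Their poses are not given: they have to be found in the camera images.
- light_base: White light base of a microscope, fixed to the desk: a box 240 (x) by 200 (y) mm, flat top 60 mm above the desk, reaching x = -115 to +125, y = -100 to +100 mm. Origin at desk height straight below the centre of the round window; x points from the window to the pivot screw, z up. The black arrow inlaid flush in its top lies on the window's -x side (towards the robot). Place and yaw vary.
- window (a point): Centre of the round glass window (52 mm across) in the middle of the filter ring, 76 mm above the desk; the ring turns about the vertical through this point.
- arrow (a point): Tip of the flush black arrow on top of the light base, 53 mm from the window's axis, 60 mm above the desk; its shaft runs away from the window to 105 mm.
- pivot (a point): Top of the cover plate on the axis of its pivot screw, 90 mm above the desk, 85 mm from the window's axis. A fixed pillar 22 mm across stands under it; the screw head, 18 mm across, rises 5 mm above it.
- cover (a joint): Angle (rad) of the flat aluminium cover about its upright pivot screw. 0 = centred over the window, pointing from pivot to arrow; positive = counter-clockwise from above; stops at -1.7 and +1.7. Stays where left; needs about 1.5 N at the tab. Plate 84 to 90 mm above the desk: a disc 72 mm across, centred 85 mm from the pivot, on a neck 36 mm wide. The window is clear beyond about 0.8 rad either way.
- cover_tab (a point): Middle of the top edge of the upright finger tab near the cover's free end, 118 mm above the desk, 134 mm from the pivot axis. The tab rises 28 mm above the plate, is 10 mm thick across the cover and 24 mm long towards the pivot, and stands on a tongue 24 mm wide that ends 148 mm from the pivot. Its frame: x from tab to pivot, y across, z up.
- ring (a joint): Angle (rad) of the black filter ring about the window's upright axis. 0 = notch exactly at the arrow; positive = counter-clockwise from above; stops at -3.1 and 3.1; starts between 0.6 and 2.0. Stays where left; needs about 2 N at an ear. Ring 100 mm across, top 78 mm above the desk, with one notch in its rim and three ears that stick out of the rim. It turns freely under the cover.
- notch (a point): Middle of the mouth of the ring's only notch (16 mm wide, 13 mm deep), 50 mm from the window's axis, 78 mm above the desk; turns with the ring.
- ear_left (a point): Top of the ear that lies a quarter turn clockwise (from above) from the notch, 62 mm from the window's axis, 80 mm above the desk. Each ear is a block 16 mm wide along the rim, reaching out to 72 mm from the axis, 63 to 80 mm above the desk. This point's frame turns with the ring: x from the notch towards the ear opposite it, z up.
- ear_right (a point): The same point on the like ear a quarter turn counter-clockwise from the notch.
- ear_opposite (a point): The same point on the like ear opposite the notch.
- mouse: Bystander: loose white computer mouse, 100 by 60 by 37 mm; origin in the middle of its underside.
- slide_box: Bystander: loose grey box for microscope slides, 132 by 87 by 35 mm; origin in the middle of its underside.
- objective_case: Bystander: loose clear round case with a black lid, 46 mm across and 62 mm high; origin in the middle of its underside.

How it is judged:
By the outcome, as a careful person would: the job done as asked, in the order asked, and still so for the second after the job is handed in, with the robot touching nothing.
It also fails if it takes over 58 s, if anything falls off the work surface, if the arm or the gripper's body presses on something with over 40 N, if the wrist force passes 120 N, or if a joint passes its speed limit or range.

## Robot

A 7-joint arm with a two-finger parallel gripper is mounted at the origin on the work surface. World frame = base frame: x ahead of the robot, y to its left, z up, the work surface at z = 0. Lengths are in m, angles in degrees, forces in N, time in s.
With the tool pointing down it reaches from about 0.4 to 0.85 m from the base axis. Payload 4.5 kg.
Tool frame: the origin (TCP) lies midway between the tips of the shut fingers; the grasp point (between the pads) lies 19 mm behind it (arm.hold_point_z is the distance from the TCP to the grasp point, in m); z points along the fingers, y is the line along which they close (so a half turn about z gives the same grasp; the last joint's range is limited). The gripper opens to 85 mm and grips with 20 to 120 N. Pads are 22 mm wide; open, the fingers measure 114 mm over their backs; the gripper's body (76 mm by 85 mm) begins 54 mm behind the grasp point. The pads swing forward as they close: fully open they stand 13 mm farther back than shut.
Start: joints at [76.478, 39.483, -11.15, 89.685, 9.013, 51.709, -12.324], TCP at [0.167, -0.602, 0.231] pointing down, gripper open.
Joint ranges: [-172.22, 172.22], [-26.19, 119.32], [-84.43, 86.54], [7.71, 146.69], [-57.33, 237.33], [2.42, 119.75], [-152.13, 152.13]. Speed limits (degrees/s): [147.25, 147.25, 180, 180, 180, 180, 180].

## Interface

Orientations are given as [roll, pitch, yaw] about the fixed x, y, z axes, in that order (R = Rz(yaw) Ry(pitch) Rx(roll)).
In Python, from bench import arm gives the robot as it stands.
- The arm moves only by the tool apply_moves, never from a script. Its argument "moves" is a list of rows, each an object with "dp": the shift along the tool's x, y, z in cm, a list of three; "twist": the turn about the tool's z in degrees; "jaw": the closure, from 0 (fully open) to 1 (shut). In form: [{"dp": [x, y, z], "twist": twist, "jaw": jaw}, ...]. A call has 1 to 5 rows; each row is the pose to reach, as a shift and turn from the pose commanded when the call began, along the tool's axes at that moment; what a row does not reach only later rows make up. A row lasts 1/10 s, in which the tool goes at most 50 mm and 8.59 degrees, less where a joint would pass 70% of its speed; a pose out of reach is approached as far as the arm can. A call with a gripper value outside its range is refused whole. The fingers move at their own pace and stop on an object; the grip force is fixed at half the most. Time passes only in rows, so rows that repeat a pose let the fingers close. It gives the time, the measured TCP pose, the force, the opening and the grip force at its end, in the units of the state.
- arm.observe(): the state, without advancing time (a new reading comes with each control period).
- arm.get_image(name): name is "side" or "top"; returns a dict with "frame" (384x512x3 uint8, red, green, blue), "intrinsics" (3x3 intrinsics, pixels), "T" (4x4, takes a point from camera to world coordinates). Camera axes: x right, y up, looking along -z (the intrinsics and any distortion apply to the point x, -y, -z); pixel columns grow to the right and rows downward; lengths in m; the calibration is good to about 2 mm. A picture is of the moment at which its call begins. There is no depth.
- arm.job_done(): hands the job in; it is judged then, once.
Trained networks look in the newest picture that a camera, given by its name, has taken for a name from the list of things; names that differ only in an ending like _2 or _b are one class to them, and where a whole thing is asked for, a point or a joint stands for the part that bears it (a point fixed in the world has none). Each returns a list of dicts, best first, with "p" (0 to 1); they miss things now and then, are a little off and sometimes report something else, mostly with a low value. They report only what shows in the picture. A call takes as long as a camera call.
- arm.cut_out(camera, label): "region" (384x512 bool, what is visible of it) and "extent" ([left, top, right, bottom] in pixels, round what is visible of it).
- arm.mark_of(camera, label): "pixel" ([column, row] in pixels: a listed point, or the origin of a listed thing).
The state is a dict: "time_s": time; "joint_pos": joint angles; "joint_vel": joint speeds; "joint_torque": joint torques, N m; "eef_pos": TCP position; "tcp_rot": TCP orientation; "contact_force": force on the tool from outside, world axes, zero at the start; "torque": the same for the moment, N m; "grip_width": opening from 0.0 (shut) to 1.0 (fully open); "finger_force": force on a finger pad.
Only numpy, scipy, OpenCV 4.12 (cv2) and the standard library are available. Lean on these libraries where they do the work, as an engineer would, in place of code of your own. Each camera call takes 0.05 s, during which the arm holds its last target. There are 200 camera calls.

## Working session

There is one attempt and no reset: what is moved stays moved. The work goes in short steps, Python scripts to look and compute and a tool call to move; the robot and the scene stay as the last step left them, time stands still between calls to the robot, and variables do not carry over. Pictures are saved under pics/ and viewed, at most 10 in all, crops included, and the job is handed in when it is done.

Besides the shell and the picture viewer there is one more tool, called after "Call:" as name([rows], argument=value, ...), one row to a line, values as JSON. apply_moves: Moves the arm, as the interface text tells. Its arguments: {"type":"object","properties":{"moves":{"type":"array"}},"required":["moves"]}

```bash
mkdir -p pics
cat > h.py <<'E'
import numpy as np, cv2
from bench import arm
def ray(im,px):
    K=im["intrinsics"];T=im["T"]
    d=np.linalg.inv(K)@np.array([px[0],px[1],1.]);d=np.array([d[0],-d[1],-d[2]])
    return T[:3,3],T[:3,:3]@d
def at_z(im,px,z):
    o,d=ray(im,px);return o+d*(z-o[2])/d[2]
def proj(im,p):
    T=im["T"];c=T[:3,:3].T@(np.array(p)-T[:3,3]);q=im["intrinsics"]@np.array([c[0],-c[1],-c[2]]);return q[:2]/q[2]
E
python3 - <<'E'
from h import *
Z=dict(window=.076,arrow=.06,pivot=.09,cover_tab=.118,notch=.078,ear_left=.08,ear_right=.08,ear_opposite=.08,mouse=0,slide_box=0,objective_case=0,light_base=0)
s=arm.observe();print(s["eef_pos"],s["tcp_rot"],s["time_s"],arm.hold_point_z)
for c in("side","top"):
    im=arm.get_image(c);cv2.imwrite(f"pics/{c}0.png",im["frame"][:,:,::-1])
    print(c,im["T"][:3,3].round(3),[k for k in im])
    for n,z in Z.items():
        for m in arm.mark_of(c,n)[:2]:print(n,round(m["p"],2),np.round(m["pixel"]),at_z(im,m["pixel"],z).round(4))
E
```

```text
[ 0.16630368 -0.60176708  0.23046243] [-1.79890358e+02  8.89780434e-03  1.54586119e+01] 0.0 0.0187
side [0.468 0.612 0.583] ['frame', 'intrinsics', 'T']
window 0.96 [266. 165.] [ 0.5073 -0.095   0.076 ]
arrow 0.95 [290. 166.] [ 0.457  -0.1163  0.06  ]
arrow 0.74 [263. 168.] [ 0.5149 -0.1054  0.06  ]
pivot 0.77 [226. 160.] [ 0.5923 -0.0844  0.09  ]
cover_tab 0.86 [290. 142.] [ 0.4606 -0.1232  0.118 ]
ear_left 0.89 [292. 170.] [ 0.4527 -0.0761  0.08  ]
ear_left 0.27 [273. 264.] [0.4772 0.1796 0.08  ]
ear_right 0.69 [244. 154.] [ 0.5601 -0.1256  0.08  ]
ear_opposite 0.72 [252. 179.] [ 0.532  -0.0376  0.08  ]
mouse 0.9 [273. 264.] [0.4784 0.1119 0.    ]
mouse 0.57 [227. 162.] [ 0.6109 -0.2023  0.    ]
slide_box 0.66 [235. 142.] [ 0.6044 -0.2968  0.    ]
objective_case 0.73 [302. 143.] [ 0.4255 -0.3093  0.    ]
light_base 0.76 [266. 190.] [ 0.5079 -0.1037  0.    ]
light_base 0.16 [234. 142.] [ 0.6062 -0.2961  0.    ]
top [0.413 0.017 0.951] ['frame', 'intrinsics', 'T']
window 0.69 [310. 200.] [ 0.5114 -0.0967  0.076 ]
arrow 0.63 [315. 224.] [ 0.4628 -0.1082  0.06  ]
pivot 0.75 [306. 161.] [ 0.5916 -0.0876  0.09  ]
cover_tab 0.82 [323. 224.] [ 0.4596 -0.1168  0.118 ]
ear_left 0.85 [297. 228.] [ 0.4528 -0.0692  0.08  ]
ear_right 0.97 [323. 174.] [ 0.5648 -0.1237  0.08  ]
ear_opposite 0.95 [280. 185.] [ 0.5414 -0.0351  0.08  ]
mouse 0.7 [215. 218.] [0.4772 0.1055 0.    ]
slide_box 0.7 [392. 164.] [ 0.6034 -0.2952  0.    ]
objective_case 0.75 [399. 240.] [ 0.4309 -0.3052  0.    ]
light_base 0.89 [306. 206.] [ 0.5059 -0.0967  0.    ]
light_base 0.49 [306. 162.] [ 0.6078 -0.0998  0.    ]
```

```bash
python3 -c "
import cv2,numpy as np
a=cv2.imread('pics/top0.png');b=cv2.imread('pics/side0.png');print(a.shape)"
```

```text
(384, 512, 3)
```

View pics/top0.png

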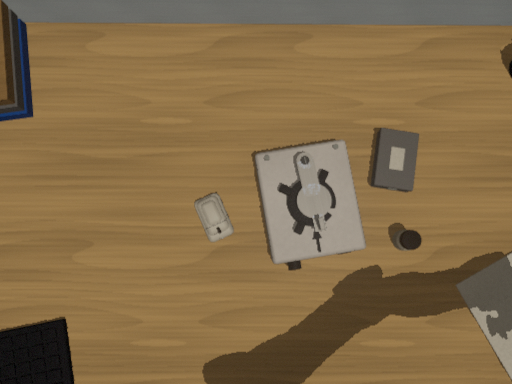

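View pics/side0.png

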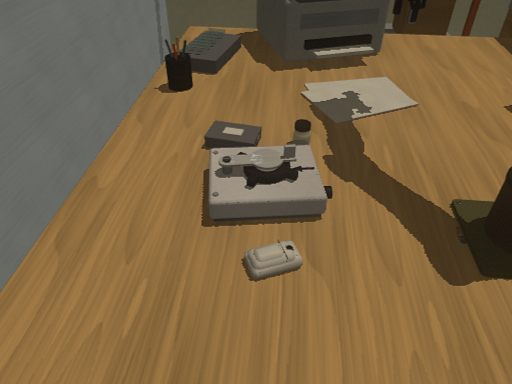

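The top view shows the base centred near (310,200), with the cover over the window, the tab at (319,224), and the ears at (297,228), (280,185) and (323,174). The side view agrees. My plan is to straddle the tab, swing the cover clockwise towards +y, then turn the ring by its left ear. First I go above the tab.

Call:
apply_moves([
  {"dp":[41.2,-38.6,0],"twist":0,"jaw":0.5},
  {"dp":[41.2,-38.6,0],"twist":0,"jaw":0.5},
  {"dp":[41.2,-38.6,0],"twist":0,"jaw":0.5},
  {"dp":[41.2,-38.6,0],"twist":0,"jaw":0.5},
  {"dp":[41.2,-38.6,0],"twist":0,"jaw":0.5},
])

```text
time_s: 1.8
eef_pos: [0.2978, -0.3875, 0.2316]
tcp_rot: [180.0, -0.0, 15.4]
contact_force: [1.7, 0.5, 0.4]
grip_width: 0.502
finger_force: 0.0
```

```bash
cat >> h.py <<'E'
from scipy.spatial.transform import Rotation as Ro
def plan(targets):
    "targets: (x,y,z,yaw) world -> dp cm and twist in the present tool frame"
    s=arm.observe();R=Ro.from_euler("xyz",s["tcp_rot"],degrees=True).as_matrix();yaw=s["tcp_rot"][2]
    print("now",np.round(s["eef_pos"],4),np.round(s["tcp_rot"],1),"t",s["time_s"],"w",s["grip_width"],"F",np.round(s["contact_force"],1),"j7",s["joint_pos"][6])
    for t in targets:
        d=R.T@(np.array(t[:3])-s["eef_pos"])*100;tw=-((t[3]-yaw+180)%360-180)
        print(np.round(d,2).tolist(),round(tw,1))
E
python3 -c "
from h import *
plan([(.46,-.12,.15,14.5)])"
```

```text
now [ 0.2978 -0.3875  0.2316] [180.   -0.   15.4] t 1.8 w 0.501683171273053 F [1.7 0.5 0.4] j7 -36.141212817727634
[22.75, -21.47, 8.15] 0.9
```

Call:
apply_moves([
  {"dp":[22.7,-21.5,3],"twist":0.9,"jaw":0.5},
  {"dp":[22.7,-21.5,3],"twist":0.9,"jaw":0.5},
  {"dp":[22.7,-21.5,3],"twist":0.9,"jaw":0.5},
  {"dp":[22.7,-21.5,3],"twist":0.9,"jaw":0.5},
  {"dp":[22.7,-21.5,3],"twist":0.9,"jaw":0.5},
])

```text
time_s: 2.3
eef_pos: [0.4265, -0.1743, 0.2075]
tcp_rot: [180.0, -0.0, 14.5]
contact_force: [0.6, 0.0, 0.4]
grip_width: 0.5
finger_force: 0.0
```

Call:
apply_moves([
  {"dp":[0,0,0],"twist":0,"jaw":0.5},
])

```text
time_s: 2.4
eef_pos: [0.4303, -0.1678, 0.2074]
tcp_rot: [-179.8, -0.3, 15.4]
contact_force: [0.7, -0.9, 0.4]
grip_width: 0.494
finger_force: 0.0
```

```bash
python3 -c "
from h import *
plan([(.46,-.12,.15,14.5),(.46,-.12,.099,14.5)])"
```

```text
now [ 0.4303 -0.1678  0.2074] [-179.8   -0.3   15.4] t 2.4 w 0.4939856610234982 F [ 0.7 -0.9  0.4] j7 -66.0643965020336
[4.1, -3.81, 5.77] 0.9
[4.08, -3.79, 10.87] 0.9
```

Call:
apply_moves([
  {"dp":[4.1,-3.8,2],"twist":1,"jaw":0.5},
  {"dp":[4.1,-3.8,5.7],"twist":1,"jaw":0.5},
  {"dp":[4.1,-3.8,5.7],"twist":1,"jaw":0.5},
  {"dp":[4.1,-3.8,5.7],"twist":1,"jaw":0.5},
])

```text
time_s: 2.8
eef_pos: [0.4545, -0.1297, 0.1504]
tcp_rot: [-180.0, 0.1, 13.5]
contact_force: [0.3, -0.1, 0.2]
grip_width: 0.501
finger_force: 0.0
```

Run:
```python
from h import *
im=arm.get_image("side");T=arm.get_image("top")
a=im["frame"][80:230,190:350];b=T["frame"][130:280,240:400]
cv2.imwrite("pics/c1.png",cv2.resize(np.hstack([a[:,:,::-1],b[:,:,::-1]]),(800,375),interpolation=cv2.INTER_CUBIC))
for n,z in(("cover_tab",.118),("pivot",.09)):
  for c,I in(("side",im),("top",T)):
    for m in arm.mark_of(c,n)[:1]:print(c,n,round(m["p"],2),at_z(I,m["pixel"],z).round(4))
plan([(.46,-.12,.099,14.5)]);print(arm.observe()["joint_pos"])
```

```text
side cover_tab 0.62 [ 0.4613 -0.1251  0.118 ]
top cover_tab 0.65 [ 0.4632 -0.1196  0.118 ]
side pivot 0.82 [ 0.5936 -0.0887  0.09  ]
top pivot 0.76 [ 0.5912 -0.0888  0.09  ]
now [ 0.4558 -0.1299  0.1516] [ 1.799e+02 -1.000e-01  1.350e+01] t 3.1 w 0.4921476395829648 F [ 0.4 -0.7  0.1] j7 -73.66174733072894
[0.63, -0.87, 5.26] -1.0
[ 13.41343968  36.2196497   -4.88692722 120.03769489   7.20906781
  23.88209617 -73.66174733]
```

View pics/c1.png

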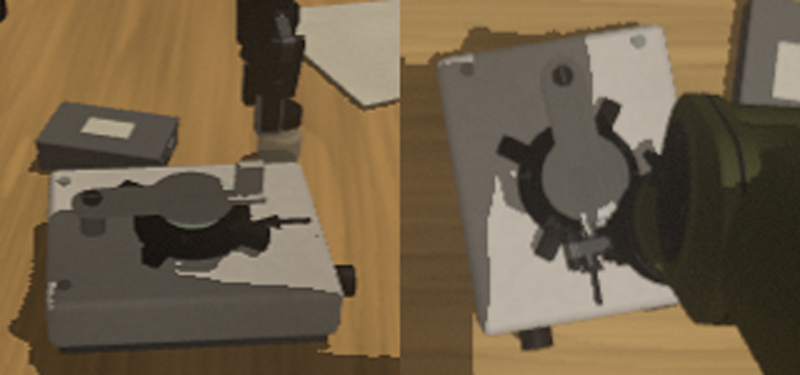

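The crop shows the tab at about (262,180) in the left half, with the fingers just above and behind it. The tool can only turn counter-clockwise within the joint 7 range, so I'll swing the cover counter-clockwise to -y.

Call:
apply_moves([
  {"dp":[0.9,-0.9,2],"twist":-1,"jaw":0.5},
  {"dp":[0.9,-0.9,5.3],"twist":-1,"jaw":0.5},
  {"dp":[0.9,-0.9,5.3],"twist":-1,"jaw":0.6},
  {"dp":[0.9,-0.9,5.3],"twist":-1,"jaw":0.78},
  {"dp":[0.9,-0.9,5.3],"twist":-1,"jaw":0.78},
])

```text
time_s: 3.6
eef_pos: [0.4622, -0.1183, 0.0986]
tcp_rot: [180.0, -0.0, 14.5]
contact_force: [-0.7, 1.1, -1.0]
grip_width: 0.218
finger_force: 0.5
```

Run:
```python
from h import *
P=np.array([.592,-.087]);a0=np.degrees(np.arctan2(-.122+.087,.462-.592))
print(a0);A=a0+np.arange(8,49,8)
plan([(*(P+.1335*np.array([np.cos(np.radians(a)),np.sin(np.radians(a))])),.098,a-180) for a in A])
```

```text
-164.9315118405078
now [ 0.4622 -0.1183  0.0986] [180.   -0.   14.5] t 3.6 w 0.21803332823866486 F [-0.7  1.1 -1. ] j7 -75.08335475239822
[0.15, 2.21, 0.06] -8.5
[0.56, 4.03, 0.06] -16.5
[1.21, 5.78, 0.06] -24.5
[2.1, 7.41, 0.07] -32.5
[3.21, 8.91, 0.07] -40.5
[4.51, 10.24, 0.07] -48.5
```

Call:
apply_moves([
  {"dp":[0.15,2.2,0.05],"twist":-8.5,"jaw":0.78},
  {"dp":[0.55,4.0,0.05],"twist":-16.5,"jaw":0.78},
  {"dp":[1.2,5.8,0.05],"twist":-24.5,"jaw":0.78},
  {"dp":[2.1,7.4,0.05],"twist":-32.5,"jaw":0.78},
  {"dp":[3.2,8.9,0.05],"twist":-40.5,"jaw":0.78},
])

```text
time_s: 4.1
eef_pos: [0.5158, -0.1972, 0.0987]
tcp_rot: [179.9, 0.0, 55.3]
contact_force: [0.2, 2.4, -0.4]
grip_width: 0.219
finger_force: 0.8
```

Run:
```python
from h import *
P=np.array([.592,-.087])
plan([(*(P+.1335*np.array([np.cos(np.radians(a)),np.sin(np.radians(a))])),.098,a-180) for a in -164.9+np.arange(48,89,8)])
```

```text
now [ 0.5158 -0.1972  0.0987] [179.9   0.   55.3] t 4.1 w 0.2185489400476203 F [ 0.2  2.4 -0.4] j7 -42.995460633660876
[0.17, 1.8, 0.07] -7.8
[0.55, 3.62, 0.07] -15.8
[1.18, 5.37, 0.08] -23.8
[2.05, 7.02, 0.08] -31.8
[3.14, 8.53, 0.08] -39.8
[4.43, 9.88, 0.08] -47.8
```

Call:
apply_moves([
  {"dp":[0.15,1.8,0.05],"twist":-7.8,"jaw":0.78},
  {"dp":[0.55,3.6,0.05],"twist":-15.8,"jaw":0.78},
  {"dp":[1.2,5.4,0.05],"twist":-23.8,"jaw":0.78},
  {"dp":[2.05,7.0,0.05],"twist":-31.8,"jaw":0.78},
  {"dp":[3.15,8.5,0.05],"twist":-39.8,"jaw":0.78},
])

```text
time_s: 4.6
eef_pos: [0.603, -0.2212, 0.0982]
tcp_rot: [-180.0, 0.2, 95.0]
contact_force: [-0.5, 0.8, 0.7]
grip_width: 0.221
finger_force: 0.8
```

Call:
apply_moves([
  {"dp":[0,0,0],"twist":0,"jaw":0.55},
  {"dp":[0,0,0],"twist":0,"jaw":0.5},
  {"dp":[0,0,-4],"twist":0,"jaw":0.5},
  {"dp":[0,0,-9],"twist":0,"jaw":0.5},
  {"dp":[0,0,-9],"twist":0,"jaw":0.5},
])

```text
time_s: 5.1
eef_pos: [0.6067, -0.2193, 0.1938]
tcp_rot: [179.3, 0.2, 94.7]
contact_force: [1.8, -0.5, -0.5]
grip_width: 0.503
finger_force: 0.0
```

```bash
cat > look.py <<'E'
from h import *
import sys
Z=dict(window=.076,arrow=.06,pivot=.09,cover_tab=.118,notch=.078,ear_left=.08,ear_right=.08,ear_opposite=.08)
im=arm.get_image("side");T=arm.get_image("top")
a=im["frame"][110:240,190:350];b=T["frame"][130:260,240:400]
cv2.imwrite(f"pics/{sys.argv[1]}.png",cv2.resize(np.hstack([a[:,:,::-1],b[:,:,::-1]]),(800,325),interpolation=cv2.INTER_CUBIC))
for n,z in Z.items():
  for c,I in(("side",im),("top",T)):
    for m in arm.mark_of(c,n)[:1]:print(c,n,round(m["p"],2),np.round(m["pixel"]),at_z(I,m["pixel"],z).round(4))
plan([])
E
python3 look.py c2
```

```text
side window 0.91 [267. 168.] [ 0.5052 -0.084   0.076 ]
top window 0.7 [314. 202.] [ 0.5079 -0.1046  0.076 ]
side arrow 0.77 [290. 168.] [ 0.4557 -0.1112  0.06  ]
top arrow 0.83 [317. 226.] [ 0.4591 -0.1132  0.06  ]
side pivot 0.98 [225. 159.] [ 0.5951 -0.087   0.09  ]
top pivot 0.66 [305. 159.] [ 0.5959 -0.0864  0.09  ]
side cover_tab 0.65 [234. 113.] [ 0.5944 -0.237   0.118 ]
top cover_tab 0.76 [374. 155.] [ 0.5981 -0.2214  0.118 ]
side notch 0.76 [278. 153.] [ 0.4842 -0.1413  0.078 ]
top notch 0.6 [333. 212.] [ 0.4861 -0.1443  0.078 ]
side ear_left 0.29 [268. 188.] [ 0.4982 -0.0104  0.08  ]
top ear_left 0.82 [298. 228.] [ 0.452  -0.0712  0.08  ]
side ear_right 0.62 [246. 152.] [ 0.5549 -0.1325  0.08  ]
top ear_right 0.92 [321. 176.] [ 0.5618 -0.1199  0.08  ]
side ear_opposite 0.77 [255. 181.] [ 0.5265 -0.0309  0.08  ]
top ear_opposite 0.96 [284. 187.] [ 0.5381 -0.0434  0.08  ]
now [ 0.6033 -0.2189  0.1864] [180.    0.   94.9] t 6.0 w 0.49970326797445236 F [ 0.8  0.2 -0.1] j7 -5.0154905765980216
```

View pics/c2.png

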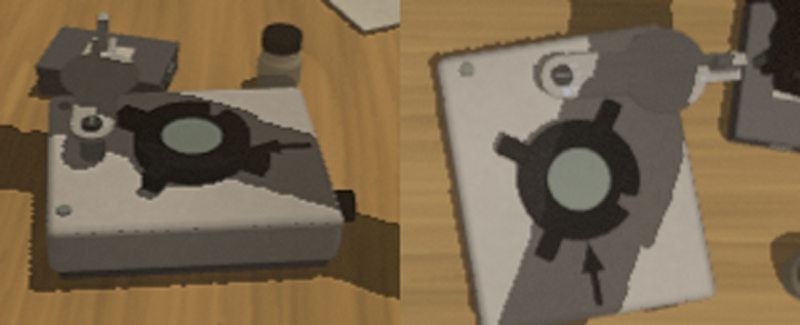

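The right half shows the cover swung clear, the window fully visible at (579,180), the left ear at (547,246), the notch near (625,205) and the arrow from (588,245) to (600,305). Next I'll work out the angles precisely.

```bash
cat > meas.py <<'E'
from h import *
T=arm.get_image("top");f=T["frame"].astype(int)
def w(px,z): return at_z(T,px,z)[:2]
def cen(mask,x,y,r):
    m=np.zeros(mask.shape,np.uint8);cv2.circle(m,(x,y),r,1,-1)
    n,l,st,c=cv2.connectedComponentsWithStats((mask&(m>0)).astype(np.uint8))
    i=1+np.argmax(st[1:,4]);return c[i],st[i,4],l==i
g=f.max(2)
W,a,_=cen(g>70,311,202,13);print("window px",W,a,w(W,.076));Wm=w(W,.076)
dark=g<55
n,l,st,c=cv2.connectedComponentsWithStats(dark.astype(np.uint8))
for i in range(1,n):
    if st[i,4]>8 and 270<c[i][0]<350 and 150<c[i][1]<260: print(i,c[i].round(1),st[i].tolist())
# ring: outline in world polar coordinates
ang=np.arange(0,360,2);
for r in(.046,.060,.066):
    row=[]
    for t in ang:
        p=proj(T,(Wm[0]+r*np.cos(np.radians(t)),Wm[1]+r*np.sin(np.radians(t)),.079));row.append(g[int(round(p[1])),int(round(p[0]))])
    row=np.array(row);print(r,[(int(t),int(v)) for t,v in zip(ang,row) if (v<60)==(r>.05)])
E
python3 meas.py
```

```text
window px [311.14949495 201.39393939] 495 [ 0.50832438 -0.09950526]
55 [310.9 200.9] [280, 170, 56, 64, 1318]
56 [317.1 238.4] [314, 229, 7, 23, 72]
0.046 [(238, 85), (240, 98), (242, 98), (244, 99), (246, 99), (248, 99), (250, 97), (252, 70)]
0.06 [(60, 52), (62, 53), (64, 54), (66, 54), (68, 55), (70, 56), (72, 53), (148, 49), (150, 41), (152, 39), (154, 41), (156, 43), (158, 40), (160, 42), (186, 44), (188, 40), (328, 54), (330, 38), (332, 35), (334, 35), (336, 36), (338, 37), (340, 36), (342, 38)]
0.066 [(60, 55), (62, 51), (64, 55), (66, 55), (68, 55), (70, 56), (72, 50), (148, 59), (150, 42), (152, 43), (154, 40), (156, 41), (158, 44), (160, 43), (184, 59), (186, 43), (188, 41), (190, 43), (192, 45), (330, 42), (332, 35), (334, 38), (336, 41), (338, 42), (340, 39), (342, 42)]
```

```bash
cat > arrowdir.py <<'E'
from h import *
T=arm.get_image("top");g=T["frame"].max(2)
l=(g<55).astype(np.uint8);n,l,st,c=cv2.connectedComponentsWithStats(l)
i=[k for k in range(1,n) if abs(c[k][0]-317)<4 and abs(c[k][1]-238)<5][0]
ys,xs=np.nonzero(l==i);P=np.array([at_z(T,(x,y),.06)[:2] for x,y in zip(xs,ys)])
W=np.array([.5083,-.0995]);d=P.mean(0)-W;print("arrow centroid dir",np.degrees(np.arctan2(d[1],d[0]))%360)
v=np.linalg.svd(P-P.mean(0))[2][0];print("arrow axis",np.degrees(np.arctan2(v[1],v[0]))%180)
r=np.linalg.norm(P-W,axis=1);print("r range",r.min(),r.max())
for px,z in(((304.6,160),.095),):
    d=at_z(T,px,z)[:2]-W;print("pivot",np.degrees(np.arctan2(d[1],d[0])),np.linalg.norm(d))
m=arm.cut_out("top","light_base")[0]["region"].astype(np.uint8)
cn=max(cv2.findContours(m,0,2)[0],key=cv2.contourArea);h=cv2.convexHull(cn)[:,0]
R=cv2.minAreaRect(np.array([at_z(T,p,.06)[:2]*1000 for p in h],np.float32));print(R)
L=np.array([.5083+.062*np.cos(np.radians(155)),-.0995+.062*np.sin(np.radians(155))]);print(L)
plan([(*L,.186,155),(*L,.066,155)])
E
python3 arrowdir.py
```

```text
arrow centroid dir 190.0704891397351
arrow axis 9.10167259991357
r range 0.057098910324430686 0.10364048627104411
pivot 10.045080899475575 0.08485310016873884
((508.51385498046875, -129.7720489501953), (259.6215515136719, 266.12139892578125), 9.40412425994873)
[ 0.45210892 -0.07329767]
now [ 0.6033 -0.2189  0.1865] [180.    0.   94.9] t 6.15 w 0.5014213402902497 F [-0.4 -0.7 -1. ] j7 -5.013929117332536
[15.79, -13.83, 0.04] -60.1
[15.79, -13.83, 12.04] -60.1
```

Call:
apply_moves([
  {"dp":[15.8,-13.8,0],"twist":-60,"jaw":0.5},
  {"dp":[15.8,-13.8,0],"twist":-60,"jaw":0.5},
  {"dp":[15.8,-13.8,0],"twist":-60,"jaw":0.5},
  {"dp":[15.8,-13.8,0],"twist":-60,"jaw":0.5},
  {"dp":[15.8,-13.8,0],"twist":-60,"jaw":0.5},
])

```text
time_s: 6.65
eef_pos: [0.4476, -0.0697, 0.1869]
tcp_rot: [-179.9, -0.1, 138.6]
contact_force: [0.7, -0.2, -0.5]
grip_width: 0.498
finger_force: 0.0
```

```bash
python3 -c "
from h import *
plan([(.4521,-.0733,.12,155)])"
```

```text
now [ 0.4476 -0.0697  0.1869] [-1.799e+02 -1.000e-01  1.386e+02] t 6.65 w 0.49759927774889456 F [ 0.7 -0.2 -0.5] j7 7.366724969263744
[-0.6, 0.04, 6.69] -16.4
```

Call:
apply_moves([
  {"dp":[-0.4,0,3],"twist":-8.2,"jaw":0.5},
  {"dp":[-0.4,0,6.7],"twist":-16.4,"jaw":0.55},
  {"dp":[-0.4,0,6.7],"twist":-16.4,"jaw":0.55},
  {"dp":[-0.4,0,6.7],"twist":-16.4,"jaw":0.55},
])

```text
time_s: 7.05
eef_pos: [0.4552, -0.0756, 0.1197]
tcp_rot: [-180.0, -0.1, 154.1]
contact_force: [0.1, 0.6, 0.5]
grip_width: 0.452
finger_force: 0.0
```

```bash
python3 -c "
from h import *
plan([(.4503,-.0724,.068,155)])"
```

```text
now [ 0.4552 -0.0756  0.1197] [-1.800e+02 -1.000e-01  1.541e+02] t 7.05 w 0.4524854797408656 F [0.1 0.6 0.5] j7 11.676211045288435
[0.58, 0.07, 5.17] -0.9
```

Call:
apply_moves([
  {"dp":[0.6,0,2],"twist":-1,"jaw":0.55},
  {"dp":[0.6,0,4],"twist":-1,"jaw":0.55},
  {"dp":[0.6,0,5.2],"twist":-1,"jaw":0.55},
  {"dp":[0.6,0,5.2],"twist":-1,"jaw":0.55},
  {"dp":[0.6,0,5.2],"twist":-1,"jaw":0.7},
])

```text
time_s: 7.55
eef_pos: [0.4511, -0.0732, 0.0688]
tcp_rot: [180.0, 0.1, 155.1]
contact_force: [1.0, -0.9, 0.7]
grip_width: 0.307
finger_force: 0.0
```

```bash
python3 look.py c3
```

```text
side window 0.95 [264. 168.] [ 0.5104 -0.0827  0.076 ]
top window 0.73 [393. 161.] [ 0.5948 -0.2724  0.076 ]
side arrow 0.72 [289. 170.] [ 0.4574 -0.1021  0.06  ]
top arrow 0.44 [322. 176.] [ 0.5642 -0.1251  0.06  ]
side pivot 0.84 [226. 162.] [ 0.5901 -0.0769  0.09  ]
top pivot 0.77 [308. 161.] [ 0.5902 -0.0929  0.09  ]
side cover_tab 0.98 [233. 112.] [ 0.5988 -0.2449  0.118 ]
top cover_tab 0.65 [375. 154.] [ 0.6002 -0.2235  0.118 ]
side notch 0.62 [275. 156.] [ 0.4913 -0.1291  0.078 ]
side ear_left 0.83 [294. 169.] [ 0.4488 -0.08    0.08  ]
side ear_right 0.55 [242. 153.] [ 0.563  -0.1293  0.08  ]
top ear_right 0.76 [321. 173.] [ 0.5675 -0.1204  0.08  ]
side ear_opposite 0.59 [252. 178.] [ 0.5329 -0.0422  0.08  ]
top ear_opposite 0.58 [284. 186.] [ 0.5394 -0.042   0.08  ]
now [ 0.4499 -0.0733  0.0674] [-180.    -0.   155.2] t 8.45 w 0.2990397439151482 F [-0.3  0.4 -0.3] j7 1.866824488129765
```

View pics/c3.png

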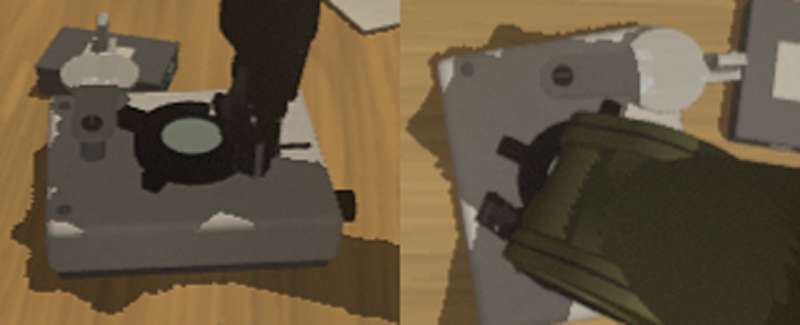

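The left half shows the fingers straddling the left ear at about (250,160), outside the rim. I'll close on it.

Call:
apply_moves([
  {"dp":[0,0,0],"twist":0,"jaw":0.9},
  {"dp":[0,0,0],"twist":0,"jaw":0.9},
  {"dp":[0,0,0],"twist":0,"jaw":0.9},
])

```text
time_s: 8.75
eef_pos: [0.45, -0.0729, 0.0676]
tcp_rot: [180.0, 0.0, 155.3]
contact_force: [-1.2, 1.1, 3.6]
grip_width: 0.167
finger_force: 59.2
```

```bash
cat > ringplan.py <<'E'
from h import *
import sys
W=np.array([.5083,-.0995]);s=arm.observe();d=np.array(s["eef_pos"][:2])-W
a=np.degrees(np.arctan2(d[1],d[0]));print("az",a,"r",np.linalg.norm(d),"grip",s["finger_force"])
r=.064
plan([(*(W+r*np.array([np.cos(np.radians(t)),np.sin(np.radians(t))])),.0675,t) for t in map(float,sys.argv[1:])])
E
python3 ringplan.py 147 139 131 123 115 107 100
```

```text
az 155.49779802943354 r 0.06403346123437567 grip 59.238964319229126
now [ 0.45   -0.0729  0.0676] [180.    0.  155.3] t 8.75 w 0.16697831957167783 F [-1.2  1.1  3.6] j7 1.8695247426797017
[-0.07, 0.95, 0.01] 8.3
[-0.26, 1.82, 0.01] 16.3
[-0.57, 2.66, 0.01] 24.3
[-0.99, 3.44, 0.01] 32.3
[-1.52, 4.16, 0.01] 40.3
[-2.14, 4.8, 0.01] 48.3
[-2.76, 5.29, 0.01] 55.3
```

Call:
apply_moves([
  {"dp":[-0.07,0.95,0],"twist":8.3,"jaw":0.9},
  {"dp":[-0.26,1.8,0],"twist":16.3,"jaw":0.9},
  {"dp":[-0.57,2.65,0],"twist":24.3,"jaw":0.9},
  {"dp":[-1.0,3.45,0],"twist":32.3,"jaw":0.9},
  {"dp":[-1.5,4.15,0],"twist":40.3,"jaw":0.9},
])

```text
time_s: 9.25
eef_pos: [0.4809, -0.0416, 0.0676]
tcp_rot: [-180.0, 0.0, 114.6]
contact_force: [-0.8, -0.7, 3.6]
grip_width: 0.167
finger_force: 59.3
```

```bash
python3 ringplan.py 107 100
```

```text
az 115.32152220145898 r 0.06404137565148645 grip 59.27645266056061
now [ 0.4809 -0.0416  0.0676] [-180.     0.   114.6] t 9.25 w 0.16673379453253548 F [-0.8 -0.7  3.6] j7 -30.35267200643836
[-0.06, 0.93, 0.01] 7.6
[-0.21, 1.69, 0.01] 14.6
```

Call:
apply_moves([
  {"dp":[-0.06,0.93,0],"twist":7.6,"jaw":0.9},
  {"dp":[-0.21,1.7,0],"twist":14.8,"jaw":0.9},
  {"dp":[-0.21,1.7,0],"twist":14.8,"jaw":0.9},
  {"dp":[-0.21,1.7,0],"twist":14.8,"jaw":0.9},
])

```text
time_s: 9.65
eef_pos: [0.4967, -0.0366, 0.0676]
tcp_rot: [-180.0, 0.0, 100.2]
contact_force: [-1.7, 0.4, 5.1]
grip_width: 0.166
finger_force: 59.6
```

```bash
python3 ringplan.py 99.7; sed -i 's/^m=arm.cut_out/import sys;sys.exit()\n&/' arrowdir.py; python3 meas.py|tail -3
```

```text
az 100.4462383830653 r 0.06395486861934453 grip 59.57711577415466
now [ 0.4967 -0.0366  0.0676] [-180.     0.   100.2] t 9.65 w 0.1662850481683635 F [-1.7  0.4  5.1] j7 -39.3496470061819
[0.0, 0.08, 0.01] 0.5Traceback (most recent call last):
  File "meas.py", line 9, in <module>
    W,a,_=cen(g>70,311,202,13);print("window px",W,a,w(W,.076));Wm=w(W,.076)
          ~~~^^^^^^^^^^^^^^^^^
  File "meas.py", line 7, in cen
    i=1+np.argmax(st[1:,4]);return c[i],st[i,4],l==i
        ~~~~~~~~~^^^^^^^^^^
    return _wrapfunc(a, 'argmax', axis=axis, out=out, **kwds)
    return bound(*args, **kwds)
ValueError: attempt to get argmax of an empty sequence
```

The view from above is blocked by the hand. I'll make a small nudge, release, and retreat upward and back to look.

Call:
apply_moves([
  {"dp":[0,0.1,0],"twist":0.5,"jaw":0.9},
  {"dp":[0,0.1,0],"twist":0.5,"jaw":0.9},
  {"dp":[0,0.1,0],"twist":0.5,"jaw":0.7},
  {"dp":[0,0.1,0],"twist":0.5,"jaw":0.6},
  {"dp":[0,0.1,0],"twist":0.5,"jaw":0.6},
])

```text
time_s: 10.2
eef_pos: [0.4983, -0.0366, 0.0673]
tcp_rot: [180.0, 0.0, 99.7]
contact_force: [-0.3, -0.3, 0.2]
grip_width: 0.396
finger_force: 0.0
```

Call:
apply_moves([
  {"dp":[0,0,-4],"twist":0,"jaw":0.6},
  {"dp":[0,0,-9],"twist":0,"jaw":0.6},
  {"dp":[0,0,-13],"twist":0,"jaw":0.6},
  {"dp":[0,0,-13],"twist":0,"jaw":0.6},
])

```text
time_s: 10.6
eef_pos: [0.5016, -0.0357, 0.2021]
tcp_rot: [179.4, 0.1, 99.6]
contact_force: [1.6, -0.2, 0.2]
grip_width: 0.405
finger_force: 0.0
```

```bash
python3 -c "
from h import *
plan([(.62,-.25,.2,95)])"
```

```text
now [ 0.5016 -0.0357  0.2021] [1.794e+02 1.000e-01 9.960e+01] t 10.6 w 0.405014760503269 F [ 1.6 -0.2  0.2] j7 -26.613117068231535
[-23.11, 8.09, 0.31] 4.6
```

Call:
apply_moves([
  {"dp":[-23,8,0],"twist":4.6,"jaw":0.6},
  {"dp":[-23,8,0],"twist":4.6,"jaw":0.6},
  {"dp":[-23,8,0],"twist":4.6,"jaw":0.6},
  {"dp":[-23,8,0],"twist":4.6,"jaw":0.6},
  {"dp":[-23,8,0],"twist":4.6,"jaw":0.6},
])

```text
time_s: 11.1
eef_pos: [0.6156, -0.2532, 0.1963]
tcp_rot: [-179.9, 0.1, 94.9]
contact_force: [-0.8, -0.7, -0.1]
grip_width: 0.399
finger_force: 0.0
```

```bash
python3 look.py c4|tail -1; python3 meas.py; python3 arrowdir.py
```

```text
now [ 0.6155 -0.2499  0.1975] [180.   0.  95.] t 12.0 w 0.3987215619547997 F [-0.4  0.6 -0.5] j7 -3.487516833616754
window px [311.10261569 201.41247485] 497 [ 0.50828531 -0.09940734]
21 [313.3 199. ] [278, 170, 68, 56, 1269]
24 [317.1 238.4] [314, 229, 7, 23, 72]
0.046 [(180, 86), (182, 86), (184, 96), (186, 97), (188, 97), (190, 97), (192, 97), (194, 95), (196, 66)]
0.06 [(4, 48), (6, 45), (8, 50), (10, 50), (12, 49), (14, 50), (16, 48), (18, 54), (94, 53), (96, 55), (98, 55), (100, 53), (102, 57), (104, 58), (106, 54), (186, 40), (188, 37), (272, 46), (274, 35), (276, 37), (278, 39), (280, 40), (282, 37), (284, 35), (286, 53)]
0.066 [(6, 47), (8, 51), (10, 49), (12, 50), (14, 47), (16, 47), (96, 53), (98, 54), (100, 56), (102, 54), (104, 56), (184, 56), (186, 40), (188, 40), (190, 42), (192, 46), (274, 36), (276, 36), (278, 35), (280, 39), (282, 33), (284, 35), (286, 36)]
arrow centroid dir 190.0704891397351
arrow axis 9.10167259991357
r range 0.057098910324430686 0.10364048627104411
pivot 10.045080899475575 0.08485310016873884
```

View pics/c4.png

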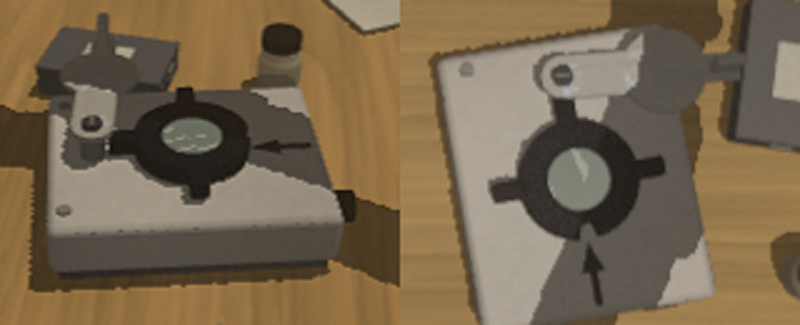

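The notch at (586,230) faces the arrow tip at (590,245), and the ears read within about 1° of the arrow line. The window is clear and the bystanders haven't moved. I'll lift the hand further and hand the job in.

Call:
apply_moves([
  {"dp":[0,0,-5],"twist":0,"jaw":0.6},
  {"dp":[0,0,-8],"twist":0,"jaw":0.6},
  {"dp":[0,0,-8],"twist":0,"jaw":0.6},
  {"dp":[0,0,-8],"twist":0,"jaw":0.6},
])

```text
time_s: 12.5
eef_pos: [0.6157, -0.2499, 0.278]
tcp_rot: [179.9, 0.0, 95.0]
contact_force: [0.0, 0.2, -1.3]
grip_width: 0.4
finger_force: 0.0
```

```bash
python3 -c "
from h import *
plan([]);print(arm.job_done())"
```

```text
now [ 0.6157 -0.2499  0.278 ] [179.9   0.   95. ] t 12.5 w 0.3997531950989468 F [ 0.   0.2 -1.3] j7 -0.21603229749967562
the job is handed in; nothing more can be done
None
```

The job is handed in at 12.5 s: the cover is swung about a quarter turn clear of the window, the ring's notch faces the arrow to within about 1–2° as measured from the top camera, the mouse, slide box and case were not touched, and the hand is clear.

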